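# Set the bead strain viewer: slide home, analyser lever to the red limit flag

## Robot

A 6-joint arm with a two-finger parallel gripper is mounted at the origin on the work surface; the furniture and walls round the work are solid. World frame = base frame: x ahead of the robot, y to its left, z up, the work surface at z = 0. Lengths are in m, angles in rad, forces in N, time in s.
With the tool pointing down it reaches from about 0.275 to 0.825 m from the base axis. Payload 4.9 kg.
Tool frame: the origin (TCP) lies midway between the tips of the shut fingers; the grasp point (between the pads) lies 19 mm behind it (bot.grip_depth is the distance from the TCP to the grasp point, in m); y points along the fingers, x is the direction in which the jaws open and shut, and the axes are right-handed (so a half turn about y gives the same grasp; the last joint's range is limited). The gripper opens to 85 mm and grips with 20 to 120 N. Pads are 22 mm wide; open, the fingers measure 114 mm over their backs; the gripper's body (76 mm by 85 mm) begins 54 mm behind the grasp point. The pads swing forward as they close: fully open they stand 13 mm farther back than shut.
Start: joints at [-1.411, 0.326, -0.193, 1.052, 0, 1.437], TCP at [0.159, -0.526, 0.231] pointing down, gripper open.
Joint ranges: [-2.65, 2.65], [-0.97, 1.79], [-1.3, 1.35], [-1.93, 2.1], [-1.47, 1.37], [-3.14, 3.14]. Speed limits (rad/s): [2.57, 2.57, 3.14, 3.14, 3.14, 3.14].

## Interface

Orientations are given as a unit quaternion [w, x, y, z].
In Python, from cell import bot gives the robot as it stands. Calls block until the motion is done:
- bot.move_pose(position, orientation): joint-space move of the TCP to a pose.
- bot.move_linear(position, speed=0.15, rotation=None, until_force=None): straight line of the TCP; rotation=None keeps the orientation; speed is the mean speed in m/s. With until_force (N) it stops when the force on the tool has changed by that much, and returns True; else False.
- bot.goto_joints(angles): joint-space move.
- bot.set_gripper(opening, grasp_force=None): opening from 0.0 (shut) to 1.0 (fully open); grasp_force is the grip in N (None keeps the last); returns when the fingers have stopped.
- bot.wait(seconds).
- bot.solve_ik(position, orientation): joint angles nearest the present ones, or None.
- bot.camera(name): name is "side" or "top"; returns the picture (420x560x3 uint8, red, green, blue); there is no depth.
- bot.calibration(name): a dict with "mtx" (3x3 intrinsics, pixels), "extrinsics" (4x4, takes a point from world to camera coordinates). Camera axes: x right, y down, z forward; pixel columns grow to the right and rows downward; lengths in m; the calibration is good to about 2 mm. A picture is of the moment at which its call begins. calibration takes no time and is no camera call.
A pose or a line that the arm cannot do raises bot.PlanningError and nothing moves.
- bot.close_job(): hands the job in, once; it reports no verdict.
Trained networks look in the newest picture that a camera, given by its name, has taken for a name from the list of things; names that differ only in an ending like _2 or _b are one class to them, and where a whole thing is asked for, a point or a joint stands for the part that bears it (a point fixed in the world has none). Each returns a list of dicts, best first, with "confidence" (0 to 1); they miss things now and then, are a little off and sometimes report something else, mostly with a low value. They report only what shows in the picture. A call takes as long as a camera call. They do not tell look-alikes from the thing itself.
- bot.search_frame(camera, thing): "bbox" ([left, top, width, height] in pixels, round what is visible of it).
Readings, each from a call of its own:
- bot.read_clock(): time.
- bot.read_joint_positions(): joint angles.
- bot.read_joint_vel(): joint speeds.
- bot.read_joint_efforts(): joint torques, N m.
- bot.read_position(): TCP position.
- bot.read_tool_rot(): TCP orientation.
- bot.read_ft_force(): force on the tool from outside, world axes, zero at the start.
- bot.read_moment(): the same for the moment, N m.
- bot.read_gripper_width(): opening from 0.0 (shut) to 1.0 (fully open).
Only numpy, scipy, OpenCV 4.12 (cv2) and the standard library are available. Lean on these libraries where they do the work, as an engineer would, in place of code of your own. Each camera call takes 0.05 s, during which the arm holds its last target.

## Task

Get the glass strain viewer ready for judging the pot of beads: push its specimen slide fully home so that the pot stands over the lit window, and push the analyser lever round the dial until its index line stands over the red limit flag. Only push, with closed fingers or the outside of a finger: do not grip or lift the slide, the pot or the lever, do not touch the pot, and leave the flag and the loupe, jar and vial where they are. Push gently, and finish clear of everything.

Things in the scene. Friction and masses are not known exactly. Their poses are not given: they have to be found in the camera images.
- viewer: Fixed strain viewer (polariscope): cream lamp housing 150 (x) x 206 (y) mm; its top is a black stage 50 mm above the table. Origin on the table top under the analyser's vertical axis; +x to the column at its back (x 70 to 98 mm, top at 110 mm), +y to its left seen from the front. On the stage two guides 59 mm apart, 8 mm high, run along y, closed by an end stop at the +y end.
- dial (a point): Centre of the white dial face, on the analyser axis, 106 mm above the table. The dial (radius 68 mm, height 100 to 106 mm) hangs over the lit round window in the stage; on it turns the black analyser ring (radius 44 mm, top at 120 mm). Nothing of the viewer is higher than the lever's pin (149 mm).
- analyser (a joint): Turn of the analyser ring and its lever, rad: 0 = lever points to the viewer's +y; grows counter-clockwise seen from above (pi/2 = lever points to the viewer's -x, its front). Starts at 0 to 0.4; end stops at -0.1 and 2.2. Slight friction (about 1 N at the pin); stays where it is left. The flag always stands at a larger angle than the lever starts at.
- lever_pin (a point): Top centre of the lever's upright black thumb pin, 78 mm from the axis, 148.5 mm above the table. The pin is a round post 11 mm across, from height 113 to 149 mm, on the end of a flat steel lever (5 mm wide, height 113 to 118 mm, radius 40 to 82 mm). Push the pin sideways, fingertips 120 to 135 mm above the table: that is clear over dial and flag.
- lever_index (a point): Point on the dark index line along the lever's middle, 65 mm from the axis, 118 mm above the table. Turns with the lever.
- flag_index (a point): Point on the centre line of the red limit flag, 65 mm from the axis, 109 mm above the table (the flag's top). The flag is a friction clip on the dial's rim, 9 mm wide, reaching out to 72.5 mm from the axis; it slides round if pushed. The lever passes over it untouched. It stands 0.85 to 1.75 rad round, counted as for joint analyser.
- slide: Loose specimen slide, about 0.35 kg: plate 56 mm wide, 5 mm thick, on the stage between the guides, its axes along the viewer's. Origin on its underside, at the centre of the round nest for the pot. Home = inner end (y = +90 mm) against the stop, origin on the viewer's axis. It starts 35 to 60 mm out, towards the viewer's -y, and slides with 1 to 3 N.
- push_plate (a point): Centre of the rubber pad on the outer (-y) face of the slide's push plate, 76 mm above the table, 126.5 mm from the slide's origin. The plate is a turned-up steel end, 56 mm wide (x), 5 mm thick, from 50 to 88 mm above the table. Push it towards the viewer's +y, at its middle, at a height of 65 to 80 mm (higher up, a hard push could tip the slide).
- bead_pot: Loose round clear pot with beads, 42 mm across and 19 mm high, standing in the slide's nest (rim 6 mm high). Origin at the centre of its underside. It rides along with the slide.
- loupe: Black eye loupe, 34 mm across, 30 mm high, standing on the table behind and left of the viewer; bystander. Origin at the centre of its underside.
- cream_jar: White screw-top jar, 49 mm across, 50 mm high, on the table, behind and left of the viewer; bystander. Origin at the centre of its underside.
- glass_vial: Small glass bottle, 24 mm across, 44 mm high, on the table in front and to the right of the viewer; bystander. Origin at the centre of its underside.
There are look-alikes about, which are no part of the job. What is shaped like the bead_pot but yellow is not meant.

How it is judged:
At the end, for the whole second after the job is handed in: The lever's index is within 6 mm (about 5 degrees) of the flag's centre line on the dial and at rest; the slide is within 4 mm of its stop, flat on the stage and at rest; the pot stands upright in its nest; the flag is where it was (4 mm) (horizontal distance between lever_index and flag_index below 0.006 m and velocity of joint analyser between -0.02 and 0.02 rad/s and y of slide in the frame of viewer above -0.004 m and z of slide in the frame of viewer below 0.053 m and horizontal distance between slide and viewer below 0.006 m and horizontal distance between bead_pot and slide below 0.006 m and z of bead_pot in the frame of slide below 0.008 m and angle between bead_pot's own z axis and vertical below 0.08 rad and linear speed of slide below 0.01 m/s and distance of flag_index from where it was at the start of the episode below 0.004 m); the robot touches nothing.
It fails at once if the red flag is moved by more than 4 mm (distance of flag_index from where it was at the start of the episode above 0.004 m).
It fails at once if the pot of beads is touched by the robot, lifted or knocked out of its nest (contact force between any of the fingers, the arm and bead_pot above 0.5 N or z of bead_pot in the frame of slide above 0.015 m).
It fails at once if the slide is lifted off the stage by more than 6 mm (z of slide in the frame of viewer above 0.056 m).
It fails at once if the lever or the slide is gripped (fingers put round the pin or the push plate) or pushed hard (over 35 N on the lever, 60 N on the slide) (contact force between the fingers and analyser above 35 N or contact force between the fingers and slide above 60 N or (horizontal distance between the grasp point and lever_pin below 0.008 m and height (world z) of the grasp point below 0.155 m) or (y of the grasp point in the frame of slide between -0.126 and 0 m and x of the grasp point in the frame of slide between -0.04 and 0.04 m and z of the grasp point in the frame of slide below 0.045 m)).
It fails at once if the loupe, the jar or the vial is moved by more than 20 mm (distance of any of loupe, cream_jar, glass_vial from where it was at the start of the episode above 0.02 m).
It also fails if it takes over 51 s, if anything falls off the work surface, if the arm or the gripper's body presses on something with over 40 N, if the wrist force passes 120 N, or if a joint passes its speed limit or range.

## Working session

There is one attempt and no reset: what is moved stays moved. The work goes in short steps, each a Python script; the robot and the scene stay as the last script left them, time stands still between calls to the robot, and variables do not carry over. Pictures are saved under pics/ and viewed, and the job is handed in when it is done.

```bash
mkdir -p pics; ls; python3 - <<'E'
from cell import bot
import cv2,numpy as np
for n in("side","top"):
    im=bot.camera(n); cv2.imwrite(f"pics/{n}0.png",cv2.cvtColor(im,cv2.COLOR_RGB2BGR))
    c=bot.calibration(n); print(n,np.round(c["mtx"],1).tolist(),np.round(c["extrinsics"],4).tolist())
    for t in("viewer","analyser","lever_pin","flag_index","slide","push_plate","bead_pot","dial","glass_vial","loupe","cream_jar"):
        try:
            r=bot.search_frame(n,t); print(t,[(np.round(d["bbox"],0).tolist(),round(d["confidence"],2)) for d in r[:3]])
        except Exception as e: print(t,e)
print(bot.read_clock(),bot.read_position(),bot.read_tool_rot())
E
```

```text
pics
side [[447.9, 0.0, 284.0], [0.0, 447.9, 211.6], [0.0, 0.0, 1.0]] [[0.9705, -0.2405, -0.0166, -0.5135], [-0.0941, -0.3148, -0.9445, 0.158], [0.2219, 0.9182, -0.3282, 1.0235], [0.0, 0.0, 0.0, 1.0]]
viewer [([248.0, 197.0, 76.0, 80.0], 0.58)]
analyser [([262.0, 195.0, 38.0, 28.0], 0.62)]
lever_pin [([263.0, 190.0, 36.0, 35.0], 0.62)]
flag_index []
slide [([267.0, 229.0, 37.0, 43.0], 0.96), ([276.0, 234.0, 14.0, 13.0], 0.61)]
push_plate [([268.0, 229.0, 36.0, 43.0], 0.56)]
bead_pot [([274.0, 234.0, 16.0, 15.0], 0.72), ([212.0, 258.0, 18.0, 11.0], 0.62)]
dial [([245.0, 194.0, 78.0, 82.0], 0.84)]
glass_vial [([247.0, 195.0, 76.0, 82.0], 0.71), ([243.0, 298.0, 17.0, 22.0], 0.66)]
loupe []
cream_jar [([310.0, 205.0, 15.0, 15.0], 0.52)]
top [[473.4, 0.0, 278.3], [0.0, 473.4, 216.9], [0.0, 0.0, 1.0]] [[0.0238, -0.9994, -0.0257, -0.0089], [-0.9848, -0.019, -0.1728, 0.5499], [0.1722, 0.0294, -0.9846, 1.2452], [0.0, 0.0, 0.0, 1.0]]
viewer [([246.0, 190.0, 83.0, 73.0], 0.74)]
analyser [([254.0, 212.0, 49.0, 31.0], 0.67)]
lever_pin [([252.0, 209.0, 53.0, 37.0], 0.72)]
flag_index []
slide [([311.0, 223.0, 43.0, 24.0], 0.58)]
push_plate [([309.0, 224.0, 43.0, 21.0], 0.92)]
bead_pot [([284.0, 278.0, 15.0, 14.0], 0.48)]
dial [([247.0, 190.0, 78.0, 76.0], 0.59), ([251.0, 210.0, 56.0, 35.0], 0.16)]
glass_vial []
loupe []
cream_jar [([198.0, 160.0, 19.0, 20.0], 0.72)]
1.2 [ 0.15928923 -0.52644078  0.23127634] [ 0.56781025 -0.56779767  0.42142489 -0.42142425]
```

```bash
python3 - <<'E'
import cv2
a=cv2.imread("pics/top0.png"); cv2.imwrite("pics/top0c.png",cv2.resize(a[140:300,180:380],None,fx=4,fy=4*0.9375,interpolation=cv2.INTER_CUBIC)[:600])
a=cv2.imread("pics/side0.png"); cv2.imwrite("pics/side0c.png",cv2.resize(a[170:330,190:390],None,fx=4,fy=3.75,interpolation=cv2.INTER_CUBIC))
E
```

```text
(no output)
```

View pics/top0c.png

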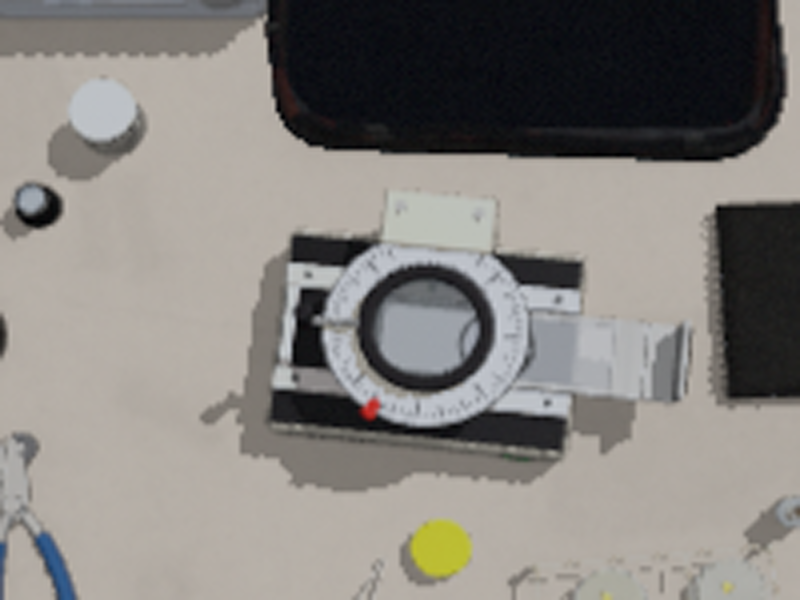

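View pics/side0c.png

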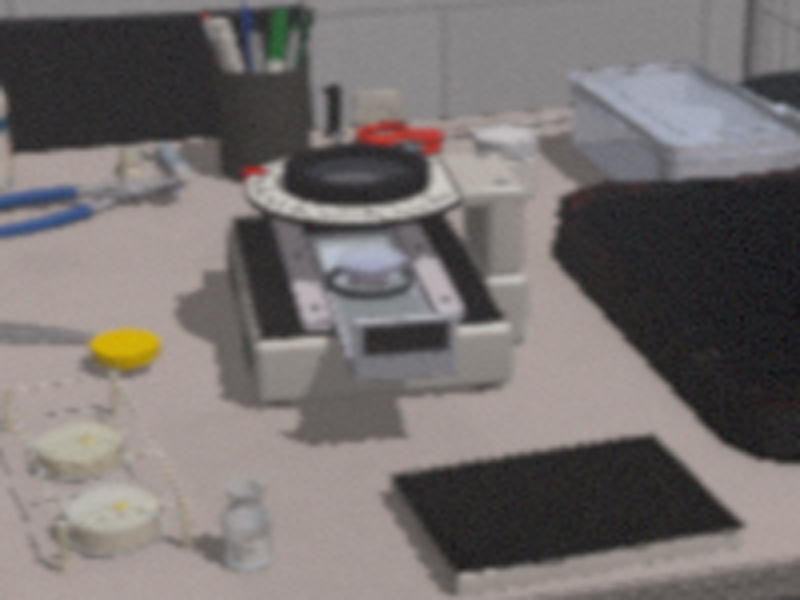

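View pics/top0.png

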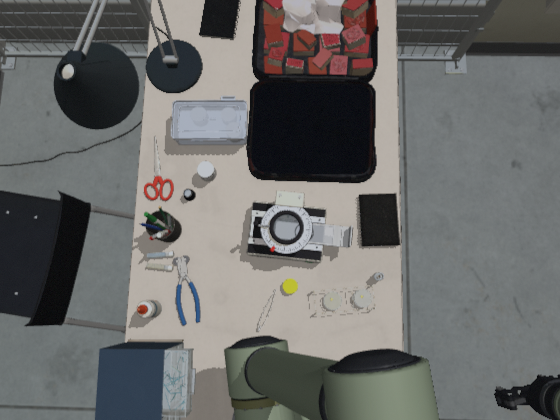

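View pics/side0.png

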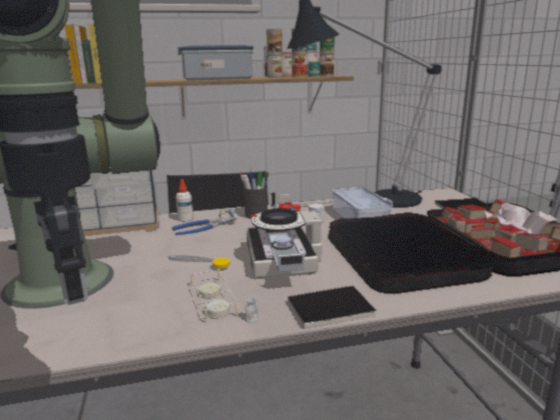

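The top view shows the viewer yawed slightly, with the lever at about (262,226) pointing left and the red flag at about (273,248). The slide is out to the right, with its push plate at about (350,235). The loupe is at about (188,194), the jar at (207,169) and the vial at (377,277). I'll zoom in to fit the viewer's pose.

```bash
python3 - <<'E'
import cv2
a=cv2.imread("pics/top0.png"); cv2.imwrite("pics/top0d.png",cv2.resize(a[185:270,240:360],None,fx=6.6,fy=6.6,interpolation=cv2.INTER_LANCZOS4))
a=cv2.imread("pics/side0.png"); cv2.imwrite("pics/side0d.png",cv2.resize(a[190:280,235:335],None,fx=6.6,fy=6.6,interpolation=cv2.INTER_LANCZOS4))
E
```

```text
(no output)
```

View pics/top0d.png

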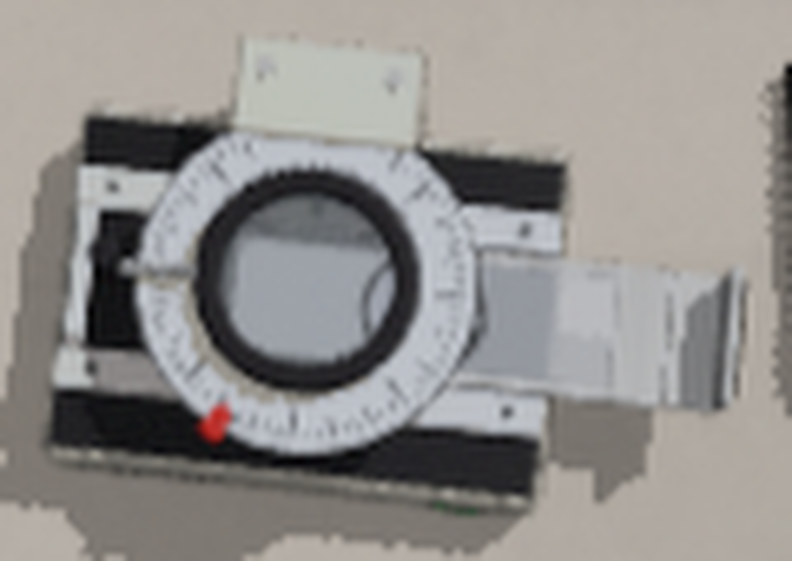

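View pics/side0d.png

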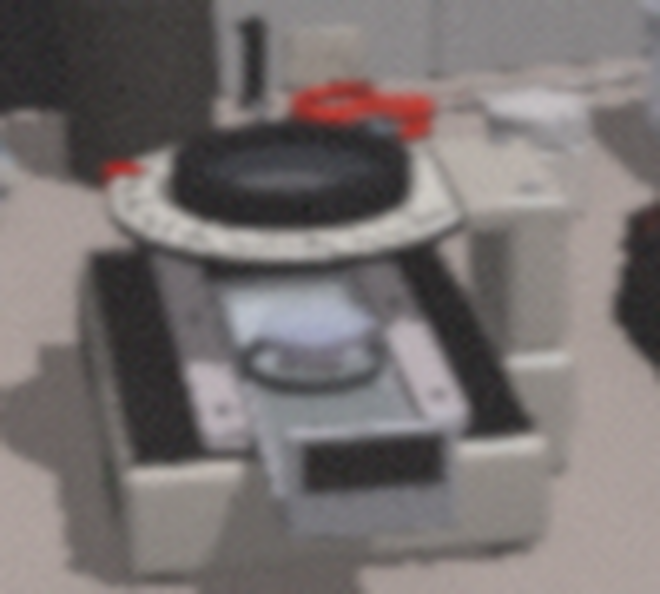

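```bash
cat > h.py <<'E'
from cell import bot
import numpy as np,cv2
from scipy.optimize import least_squares
C={n:bot.calibration(n) for n in("top","side")}
def proj(n,P):
    P=np.atleast_2d(P); c=C[n]
    return cv2.projectPoints(P.astype(float),cv2.Rodrigues(c["extrinsics"][:3,:3].copy())[0],c["extrinsics"][:3,3].copy(),c["mtx"],None)[0][:,0]
def tw(p,P):
    P=np.atleast_2d(P); c,s=np.cos(p[2]),np.sin(p[2])
    return np.c_[p[0]+c*P[:,0]-s*P[:,1],p[1]+s*P[:,0]+c*P[:,1],P[:,2]]
def rad(a,r,z): return np.array([-r*np.sin(a),r*np.cos(a),z])
def save(n,im,box,k,name): # rgb
    x0,y0,x1,y1=box
    cv2.imwrite(name,cv2.cvtColor(cv2.resize(im[y0:y1,x0:x1],None,fx=k,fy=k,interpolation=cv2.INTER_LANCZOS4),cv2.COLOR_RGB2BGR))
E
cat > fit.py <<'E'
from h import *
T=lambda u,v:np.array([240+u/6.6-.5,185+v/6.6-.5]); S=lambda u,v:np.array([235+u/6.6-.5,190+v/6.6-.5])
def pts(q):
    a,f,d=q[3:6]
    return [("top",T(85,118),(.075,.103,.05)),("top",T(565,163),(.075,-.103,.05)),("top",T(535,495),(-.075,-.103,.05)),("top",T(52,450),(-.075,.103,.05)),
    ("top",T(307,293),(0,0,.106)),("side",S(531,435),(.075,-.103,.05)),("side",S(133,465),(-.075,-.103,.05)),("side",S(92,252),(-.075,.103,.05)),
    ("side",S(250,20),rad(a,.078,.147)),("side",S(257,104),rad(a,.078,.113)),("top",T(158,268),rad(a,.065,.118)),
    ("top",T(215,423),rad(f,.067,.109)),("side",S(122,170),rad(f,.067,.109)),
    ("side",S(373,460),(0,d-.1265,.076)),("side",S(288,437),(-.028,d-.1265,.088)),("side",S(455,428),(.028,d-.1265,.088)),
    ("top",T(740,270),(.028,d-.124,.088)),("top",T(718,408),(-.028,d-.1265,.07))]
def res(q):
    return np.concatenate([proj(n,tw(q,P))[0]+(0 if n=="top" else q[6:8])-u for n,u,P in pts(q)]+[q[6:8]*.5])
r=least_squares(res,[.5,0,0,.1,1,-.05,0,0],loss="soft_l1"); q=r.x
print(np.round(q,4)); 
for (n,u,P),e in zip(pts(q),res(q)[:-2].reshape(-1,2)): print(n,np.round(u,1),np.round(P,3),np.round(e,2))
np.save("q.npy",q)
out={}
for n in("top","side"):
    im=cv2.resize(cv2.imread(f"pics/{n}0.png"),None,fx=6,fy=6,interpolation=cv2.INTER_CUBIC)
    def L(P,col,closed=True):
        p=((proj(n,tw(q,P))+(0 if n=="top" else q[6:8])+.5)*6).astype(int); cv2.polylines(im,[p],closed,col,1)
    L([(.075,.103,.05),(.075,-.103,.05),(-.075,-.103,.05),(-.075,.103,.05)],(0,255,0))
    t=np.linspace(0,6.28,60); L([(.068*np.cos(i),.068*np.sin(i),.106) for i in t],(0,255,0)); L([(.044*np.cos(i),.044*np.sin(i),.12) for i in t],(0,255,255))
    L([rad(q[3],.04,.118),rad(q[3],.082,.118)],(255,0,255),False);L([rad(q[3],.078,.113),rad(q[3],.078,.149)],(255,0,0),False)
    L([rad(q[4],.058,.109),rad(q[4],.0725,.109)],(255,255,0),False)
    d=q[5]; L([(-.028,d-.1265,.05),(.028,d-.1265,.05),(.028,d-.1265,.088),(-.028,d-.1265,.088)],(0,0,255))
    b=(240,185,360,270) if n=="top" else (235,190,335,280)
    cv2.imwrite(f"pics/{n}_fit.png",im[b[1]*6:b[3]*6,b[0]*6:b[2]*6])
E
python3 fit.py
```

```text
[ 0.5126 -0.0198 -0.0936  0.0621  1.1171 -0.0443  0.6893  0.4924]
top [252.4 202.4] [0.075 0.103 0.05 ] [-0.12 -2.98]
top [325.1 209.2] [ 0.075 -0.103  0.05 ] [ 1.92 -1.54]
top [320.6 259.5] [-0.075 -0.103  0.05 ] [0.87 2.84]
top [247.4 252.7] [-0.075  0.103  0.05 ] [-2.15  0.85]
top [286.  228.9] [0.    0.    0.106] [ 0.17 -1.56]
side [315.  255.4] [ 0.075 -0.103  0.05 ] [ 3.87 -0.53]
side [254.7 260. ] [-0.075 -0.103  0.05 ] [-1.81  0.13]
side [248.4 227.7] [-0.075  0.103  0.05 ] [-1.98 -0.38]
side [272.4 192.5] [-0.005  0.078  0.147] [0.57 0.88]
side [273.4 205.3] [-0.005  0.078  0.113] [-0.16  0.8 ]
top [263.4 225.1] [-0.004  0.065  0.118] [-2.51  0.24]
top [272.1 248.6] [-0.06   0.029  0.109] [0.07 0.3 ]
side [253.  215.3] [-0.06   0.029  0.109] [ 0.47 -0.15]
side [291.  259.2] [ 0.    -0.171  0.076] [-0.12  0.45]
side [278.1 255.7] [-0.028 -0.171  0.088] [-0.66 -0.28]
side [303.4 254.3] [ 0.028 -0.171  0.088] [ 0.64 -0.99]
top [351.6 225.4] [ 0.028 -0.168  0.088] [-0.51 -0.35]
top [348.3 246.3] [-0.028 -0.171  0.07 ] [0.99 0.7 ]
```

View pics/top_fit.png

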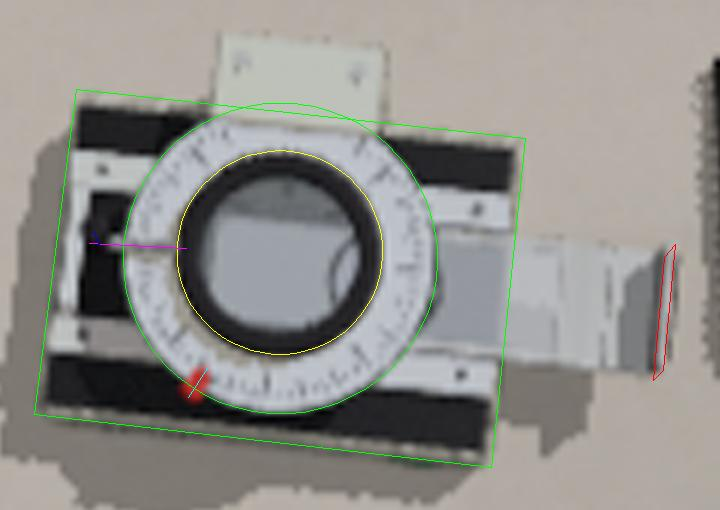

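View pics/side_fit.png

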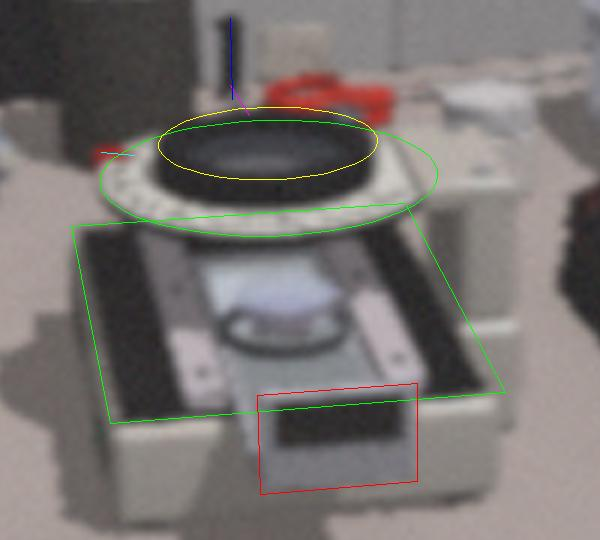

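```bash
python3 - <<'E'
s=open("fit.py").read()
s=s.replace("a,f,d=q[3:6]","a,f,d=q[3:6]; i=q[8]; X=.075-i; Y=.103-i")
import re
h,t=s.split("def res",1)
h=h.replace("(.075,.103,","(X,Y,").replace("(.075,-.103","(X,-Y").replace("(-.075,-.103","(-X,-Y").replace("(-.075,.103","(-X,Y")
h=h.replace('("top",T(307,293),(0,0,.106))','("top",T(307,280),(0,0,.12)),("side",S(292,156),(0,0,.12)),("top",T(137,293),(-.0064,.0677,.106)),("top",T(477,293),(.0064,-.0677,.106)),("top",T(290,455),(-.0677,-.0064,.106))')
t=t.replace("-.05,0,0]","-.05,0,0,.004]").replace("(.075,.103,.05),(.075,-.103,.05),(-.075,-.103,.05),(-.075,.103,.05)","(.075-q[8],.103-q[8],.05),(.075-q[8],-.103+q[8],.05),(-.075+q[8],-.103+q[8],.05),(-.075+q[8],.103-q[8],.05)")
t=t.replace("(.075","(.075")
open("fit2.py","w").write(h+"def res"+t)
E
python3 fit2.py
```

```text
[ 0.5115 -0.0197 -0.0854  0.0344  1.0958 -0.0442  0.4832  0.5766  0.0051]
top [252.4 202.4] [0.07  0.098 0.05 ] [ 1.2  -0.32]
top [325.1 209.2] [ 0.07  -0.098  0.05 ] [-0.36  0.14]
top [320.6 259.5] [-0.07  -0.098  0.05 ] [-0.64  0.84]
top [247.4 252.7] [-0.07   0.098  0.05 ] [ 0.1  -0.11]
top [286.  226.9] [0.   0.   0.12] [ 0.07 -0.02]
side [278.7 213.1] [0.   0.   0.12] [-0.15  0.15]
top [260.3 228.9] [-0.006  0.068  0.106] [-0.28 -1.45]
top [311.8 228.9] [ 0.006 -0.068  0.106] [ 0.61 -0.88]
top [283.4 253.4] [-0.068 -0.006  0.106] [2.38 0.45]
side [315.  255.4] [ 0.07  -0.098  0.05 ] [ 0.82 -1.29]
side [254.7 260. ] [-0.07  -0.098  0.05 ] [-0.01 -0.81]
side [248.4 227.7] [-0.07   0.098  0.05 ] [-0.8   0.38]
side [272.4 192.5] [-0.003  0.078  0.147] [0.54 0.95]
side [273.4 205.3] [-0.003  0.078  0.113] [-0.19  0.86]
top [263.4 225.1] [-0.002  0.065  0.118] [-2.52  0.16]
top [272.1 248.6] [-0.06   0.031  0.109] [-0.26  0.52]
side [253.  215.3] [-0.06   0.031  0.109] [-0.03 -0.16]
side [291.  259.2] [ 0.    -0.171  0.076] [-0.16  0.51]
side [278.1 255.7] [-0.028 -0.171  0.088] [-0.69 -0.17]
side [303.4 254.3] [ 0.028 -0.171  0.088] [ 0.57 -0.97]
top [351.6 225.4] [ 0.028 -0.168  0.088] [-0.6  -0.48]
top [348.3 246.3] [-0.028 -0.171  0.07 ] [1.07 0.58]
```

View pics/top_fit.png

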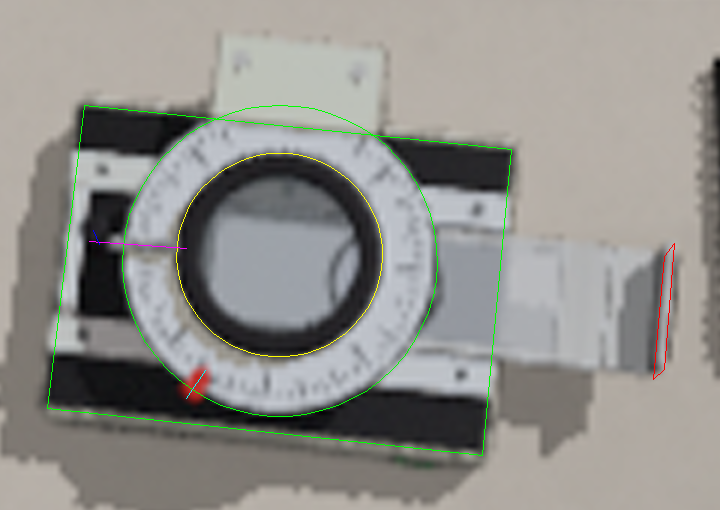

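View pics/side_fit.png

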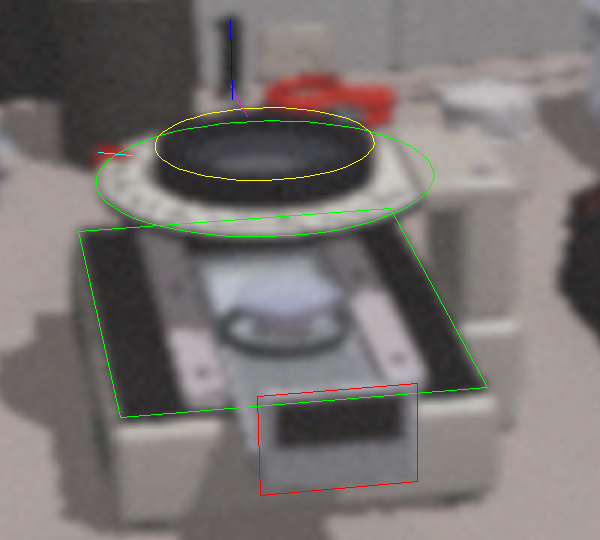

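The model now agrees with both pictures. The viewer is at (0.5115, -0.0197) with yaw -0.085, the lever at about 0.03 rad and the flag at about 1.10 rad, and the slide is about 44 mm out. I'll push the slide first.

```bash
cat >> h.py <<'E'
from scipy.spatial.transform import Rotation as Ro
def quat(ax):  # jaw axis world angle, tool down
    x=np.array([np.cos(ax),np.sin(ax),0]);y=np.array([0,0,-1.]);q=Ro.from_matrix(np.c_[x,y,np.cross(x,y)]).as_quat();return np.array([q[3],*q[:3]])
try: q=np.load("q.npy")
except Exception: pass
W=lambda x,y,z: tw(q,[(x,y,z)])[0]
E
python3 - <<'E'
from h import *
R=Ro.from_quat(np.roll(bot.read_tool_rot(),-1)).as_matrix();print(np.round(R,2))
y=-.1265+q[5]
for k in(0,np.pi):
    print(k,bot.solve_ik(W(0,y-.05,.2),quat(q[2]+k)))
for a in(0,.5,1.1):
  for k in(0,np.pi): print(a,k,bot.solve_ik(W(*rad(a-.21,.08,.125)),quat(q[2]+a+np.pi/2+k)))
E
```

```text
[[ 0.29  0.    0.96]
 [-0.96  0.    0.29]
 [-0.   -1.    0.  ]]
0 [-0.58736432  0.34507909 -0.24863723  0.97708001  0.          1.06879878]
3.141592653589793 [-0.58736432  0.34507909 -0.24863723  0.97708001  0.         -2.07279387]
0 0 [-0.03138577  0.39996102 -0.37774623  0.79308908  0.          0.053981  ]
0 3.141592653589793 [-0.03138577  0.39996102 -0.37774623  0.79308908  0.         -3.08761165]
0.5 0 [-0.03026376  0.33543916 -0.47856481  0.75679235  0.         -0.44489699]
0.5 3.141592653589793 [-0.03026376  0.33543916 -0.47856481  0.75679235  0.          2.69669567]
1.1 0 [-0.08369949  0.26313609 -0.58511552  0.72254472  0.         -1.09833272]
1.1 3.141592653589793 [-0.08369949  0.26313609 -0.58511552  0.72254472  0.          2.04325993]
```

```bash
python3 - <<'E'
from h import *
y=-.1265+q[5]
bot.set_gripper(0.0)
bot.move_pose(W(0,y-.045,.16),quat(q[2]))
bot.move_linear(W(0,y-.045,.063),speed=.12)
f0=bot.read_ft_force()
hit=bot.move_linear(W(0,-.1265-.011+.004,.063),speed=.03,until_force=9)
p=bot.read_position(); 
c,s=np.cos(q[2]),np.sin(q[2]); d=p-np.array([q[0],q[1],0]); print(hit,"viewer y of TCP",-s*d[0]+c*d[1],"x",c*d[0]+s*d[1],p,bot.read_ft_force()-f0,bot.read_clock())
for n,b in(("top",(240,185,360,270)),("side",(235,190,335,280))): save(n,bot.camera(n),b,6,f"pics/{n}1.png")
E
```

```text
True viewer y of TCP -0.13644326855132652 x 2.5554500515667655e-06 [ 0.49990345 -0.1556373   0.06297486] [-0.62121363 -1.13321981  1.14065774] 7.125
```

View pics/top1.png

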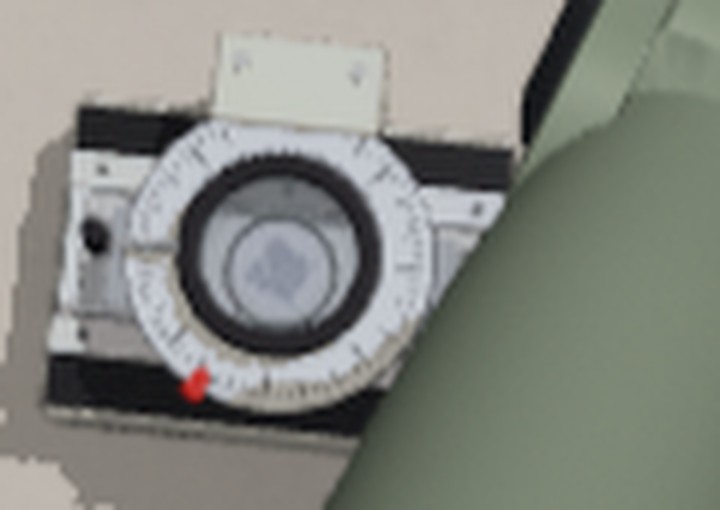

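View pics/side1.png

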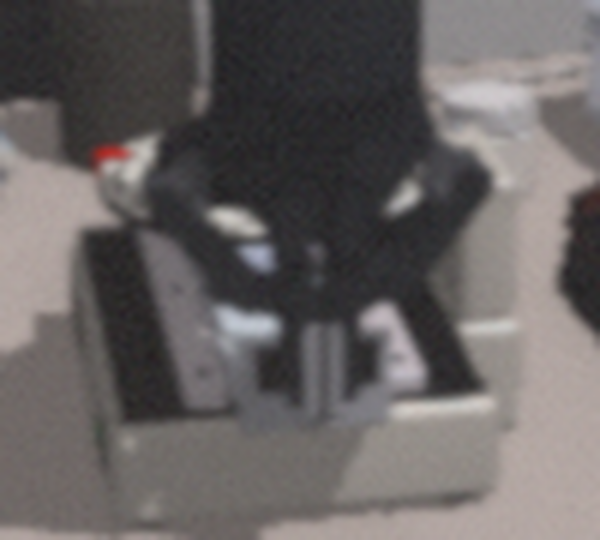

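Top view: the pot is now inside the ring at about (287,229). The pin shows clearly against the slide at about (256,224), which matches the model. I'll give the slide one more gentle nudge to check it is seated, then retreat and go to the pin.

```bash
python3 - <<'E'
from h import *
c,s=np.cos(q[2]),np.sin(q[2])
def vy():
    d=bot.read_position()-np.array([q[0],q[1],0]); return -s*d[0]+c*d[1]
bot.move_linear(W(0,-.1405,.063),speed=.05)
hit=bot.move_linear(W(0,-.131,.063),speed=.03,until_force=14)
print(hit,vy(),bot.read_ft_force())
bot.move_linear(W(0,-.17,.063),speed=.12)
bot.move_linear(W(0,-.17,.20),speed=.2)
# pin side: above start
a=q[3]; t=lambda a:np.array([-np.cos(a),-np.sin(a),0]) # tangent ccw
off=.032
P=rad(a,.078,.20)-t(a)*off
bot.move_pose(W(*P),quat(q[2]+a+np.pi/2))
for n,b in(("top",(240,185,360,270)),("side",(235,190,335,280))): save(n,bot.camera(n),b,6,f"pics/{n}2.png")
print(bot.read_clock())
E
```

```text
True -0.13667612379089622 [ 0.28928285 -2.07343993  1.54494015]
10.2
```

View pics/side2.png

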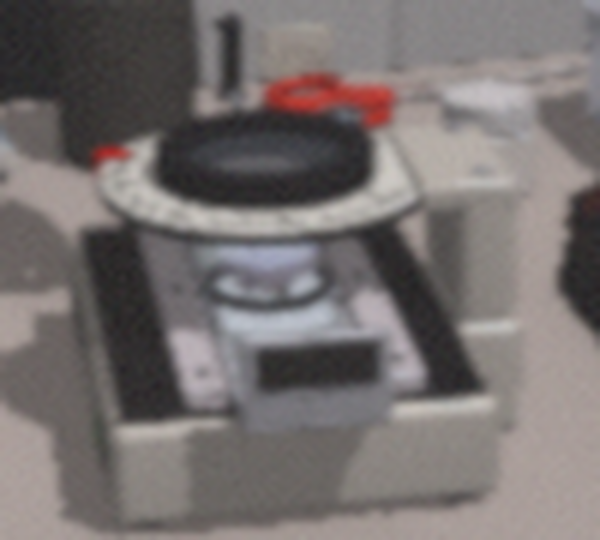

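View pics/top2.png

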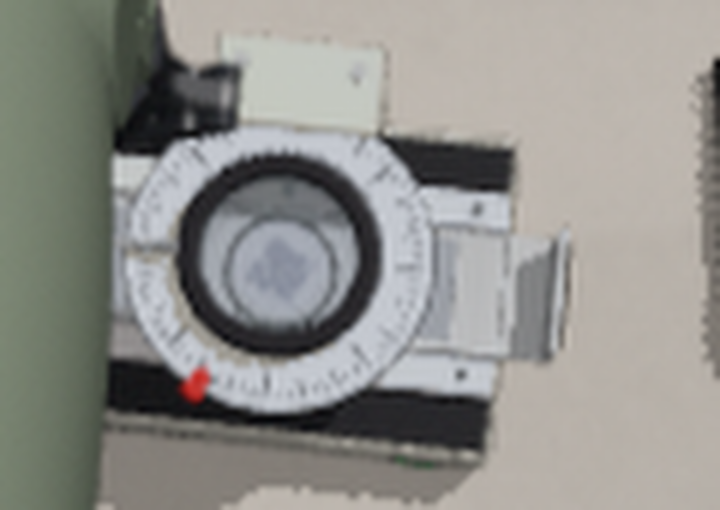

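The slide met the stop at the same place both times, at a TCP y of -0.1365 (a 1 mm difference from the predicted -0.1375). Next I'll descend beside the pin and push it round, stopping a little short of the flag.

```bash
cat >> h.py <<'E'
tan=lambda a:np.array([-np.cos(a),-np.sin(a),0])
def tp(a,off,z=.127): return W(*(rad(a,.078,z)-tan(a)*off))
qa=lambda a:quat(q[2]+a+np.pi/2)
def both(k):
    for n,b in(("top",(240,185,360,270)),("side",(235,190,335,280))):
        im=bot.camera(n); cv2.imwrite(f"pics/{n}{k}_full.png",cv2.cvtColor(im,cv2.COLOR_RGB2BGR)); save(n,im,b,6,f"pics/{n}{k}.png")
E
python3 - <<'E'
from h import *
a=q[3]
print(bot.move_linear(tp(a,.032),speed=.12,until_force=10))
f0=bot.read_ft_force()
end=q[4]-.10
aa=np.linspace(a,end,9)
for i,x in enumerate(aa):
    h=bot.move_linear(tp(x,.0165),speed=.07,rotation=qa(x),until_force=15)
    if h: print("hit",i,x);break
print(bot.read_ft_force()-f0,bot.read_clock(),bot.read_position(),tp(end,.0165))
both(3)
E
```

```text
False
[-0.46802093 -0.69384592  0.58387158] 13.6 [0.46038415 0.04123115 0.12705737] [0.46005618 0.04118818 0.127     ]
```

View pics/top3.png

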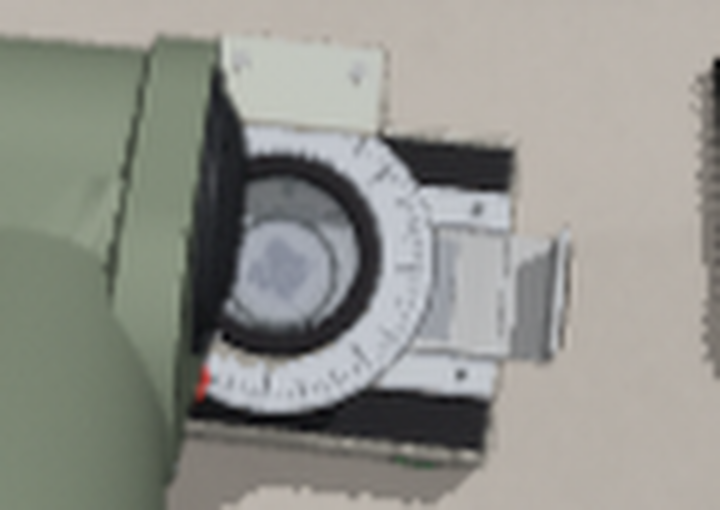

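View pics/side3.png

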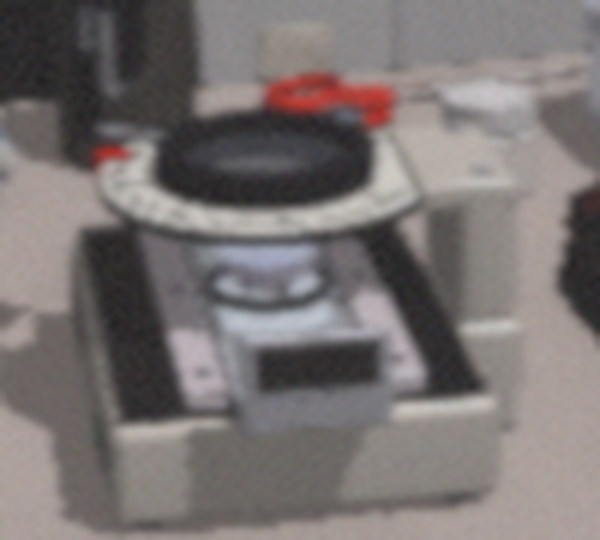

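The arm hides the lever, so I'll back off and look.

```bash
cat >> h.py <<'E'
def clear(x):
    bot.move_linear(tp(x,.035),speed=.1); p=bot.read_position(); p[2]=.21; bot.move_linear(p,speed=.2)
    bot.move_pose(W(-.08,-.28,.25),quat(q[2]))
E
python3 - <<'E'
from h import *
clear(q[4]-.1); both(4); print(bot.read_clock())
E
```

```text
16.3083
```

View pics/top4.png

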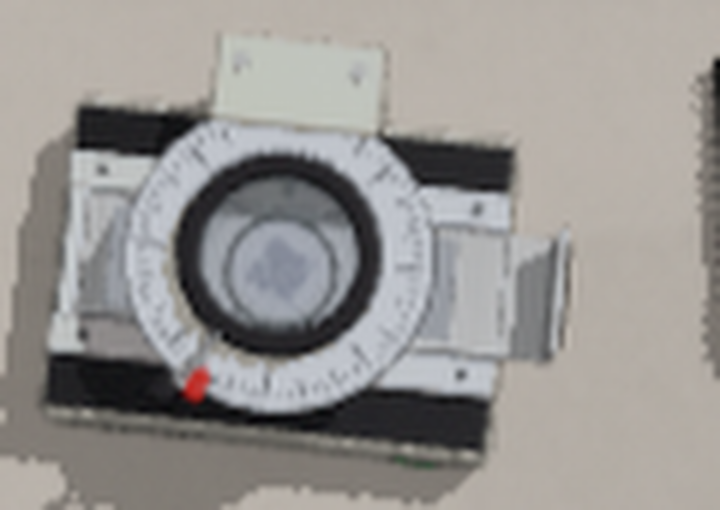

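View pics/side4.png

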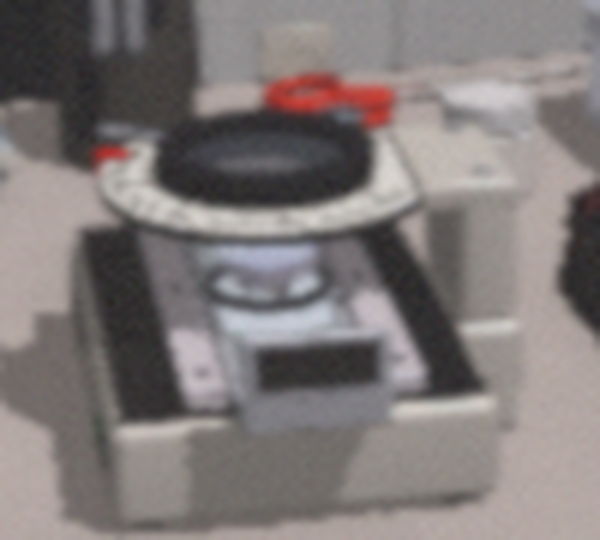

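```bash
cat > ov.py <<'E'
from h import *
import sys
k=sys.argv[1]; outs=[]
for n,b in(("top",(258,228,288,258)),("side",(238,180,283,225))):
    im=cv2.imread(f"pics/{n}{k}_full.png"); s=390/(b[2]-b[0])
    c=cv2.resize(im[b[1]:b[3],b[0]:b[2]],None,fx=s,fy=s,interpolation=cv2.INTER_CUBIC); c2=c.copy()
    def L(P,col):
        p=((proj(n,tw(q,P))+(0 if n=="top" else q[6:8])+.5-np.array(b[:2]))*s).astype(int); cv2.polylines(c2,[p],False,col,1)
    for a,col in((.95,(0,255,0)),(1.0,(255,0,0)),(1.05,(0,200,255)),(1.1,(255,0,255))):
        L([rad(a,.04,.118),rad(a,.082,.118)],col); L([rad(a,.078,.113),rad(a,.078,.149)],col)
    outs.append(np.hstack([c,c2]))
for n,o in zip(("top","side"),outs): cv2.imwrite(f"pics/ov{k}_{n}.png",o)
E
python3 ov.py 4
```

```text
(no output)
```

View pics/ov4_top.png

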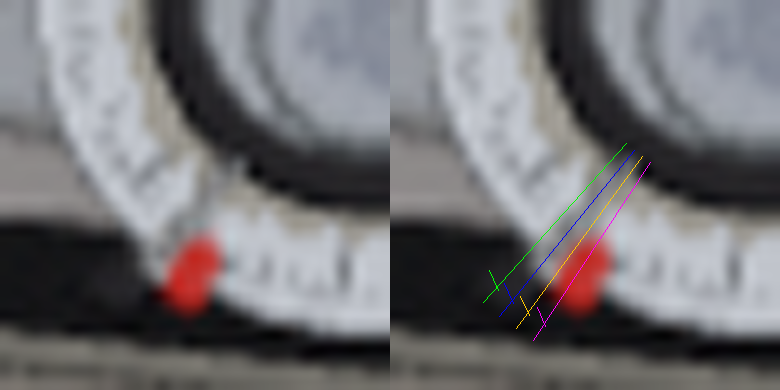

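View pics/ov4_side.png

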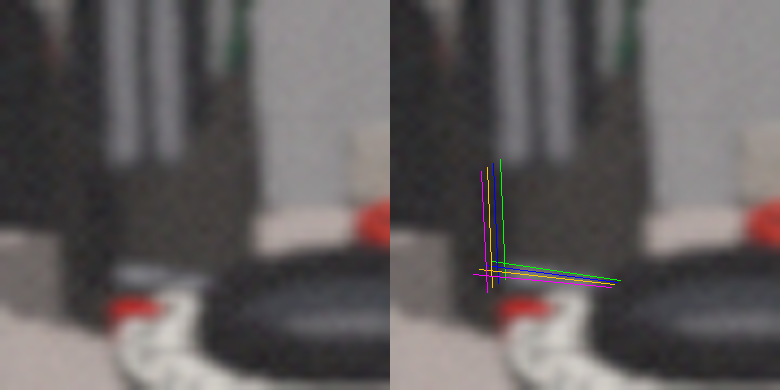

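```bash
cat > ov2.py <<'E'
from h import *
import sys
n="top";b=(262,232,284,254); s=390/(b[2]-b[0]); rows=[]
def crop(f): return cv2.resize(cv2.imread(f)[b[1]:b[3],b[0]:b[2]],None,fx=s,fy=s,interpolation=cv2.INTER_CUBIC)
def box(c,a,w,r0,r1,z,col):
    o=[rad(a,r,z)+tan(a)*t for r,t in((r0,-w/2),(r1,-w/2),(r1,w/2),(r0,w/2))]
    p=((proj(n,tw(q,o))+.5-np.array(b[:2]))*s).astype(int); cv2.polylines(c,[p],True,col,1)
k,fa,la=sys.argv[1],float(sys.argv[2]),float(sys.argv[3])
A=crop("pics/top0.png"); box(A,fa,.009,.058,.0725,.109,(0,255,0))
B=crop(f"pics/top{k}_full.png"); box(B,fa,.009,.058,.0725,.109,(0,255,0)); box(B,la,.005,.04,.082,.118,(255,0,0))
cv2.imwrite(f"pics/fl{k}_{sys.argv[4]}.png",np.hstack([A,B]))
E
python3 ov2.py 4 1.096 1.0 a
```

```text
(no output)
```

View pics/fl4_a.png

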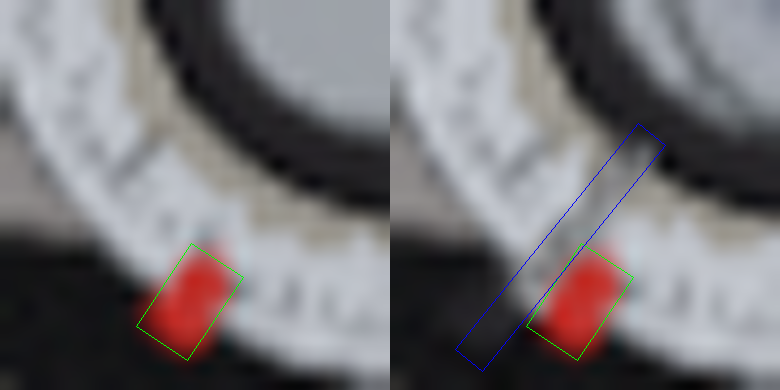

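The model fits the picture well: the flag is at 1.10 rad and the lever at 1.00 rad, which is where I commanded it. I'll push the last 0.10 rad.

```bash
python3 - <<'E'
from h import *
p=tp(.98,.036,.21); bot.move_pose(p,qa(.99)); bot.move_linear(tp(.98,.036),speed=.12,until_force=10)
for x in(.98,1.02,1.06,1.103):
    if bot.move_linear(tp(x,.0165),speed=.04,rotation=qa(x),until_force=15): print("hit",x);break
bot.wait(.2); print(bot.read_position(),tp(1.103,.0165))
clear(1.103); both(5); print(bot.read_clock())
E
python3 ov2.py 5 1.096 1.10 a
```

```text
[0.45387673 0.03537448 0.12697307] [0.45383565 0.03532837 0.127     ]
23.0417
```

View pics/fl5_a.png

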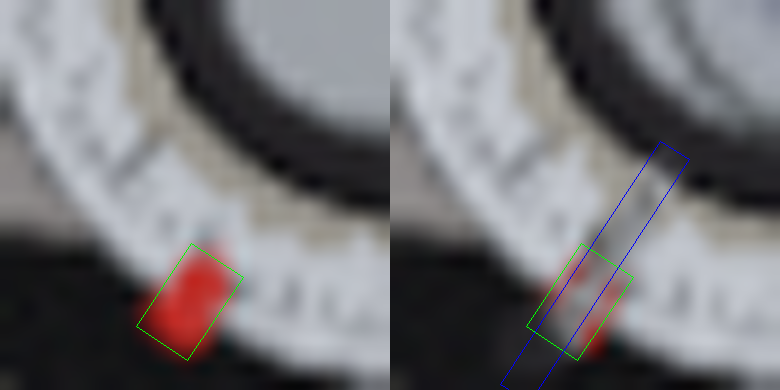

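View pics/top5.png

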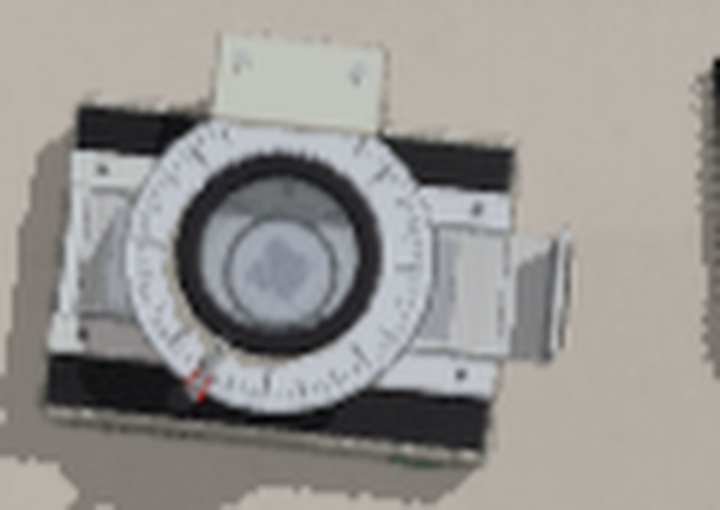

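View pics/side5.png

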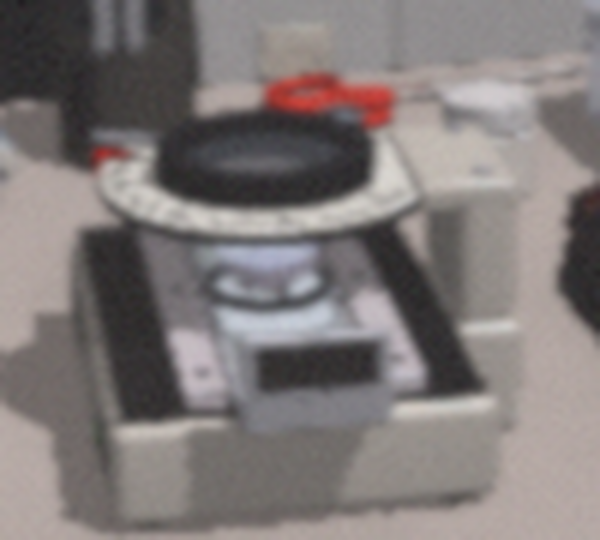

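The lever now covers the flag, with red showing on both sides. One numeric check that the slide is home, then I'll hand in.

```bash
python3 - <<'E'
from h import *
u=np.array([235+319/6-.5,190+365/6-.5])
f=lambda d:proj("side",W(0,d-.1265,.076))[0]+q[6:8]-u
for d in(-.044,-.008,-.004,0,.004): print(d,np.round(f(d),2))
v=np.array([240+569/6-.5,185+232/6-.5])
for d in(-.008,-.004,0,.004): print("top",d,np.round(proj("top",W(.028,d-.124,.088))[0]-v,2))
E
```

```text
-0.044 [3.17 9.33]
-0.008 [0.34 2.32]
-0.004 [0.04 1.58]
0 [-0.26  0.83]
0.004 [-0.56  0.1 ]
top -0.008 [2.91 0.33]
top -0.004 [1.39 0.18]
top 0 [-0.13  0.02]
top 0.004 [-1.65 -0.14]
```

```bash
python3 - <<'E'
from cell import bot
print(bot.read_ft_force(),bot.read_clock()); bot.close_job()
E
```

```text
[ 0.42164993 -0.63493537  0.12717262] 23.0417
the job is handed in; nothing more can be done
```

The slide is pushed home and the analyser lever stands over the red flag. I handed the job in at about 23 s of the 51 s allowed, with the arm clear of everything.

- **Slide:** I pushed it with closed fingers until it met the stop. A second nudge stopped within 0.3 mm of the first. The top picture puts the slide within about 1 mm of home. The side picture gives about 0 to +4 mm past home, which is within its pixel error. The pot sits centred in its nest inside the ring.
- **Lever:** I pushed the pin round to about 1.00 rad, checked it in the picture, then pushed it to about 1.10 rad. The last top picture shows the lever over the flag with red on both sides, so I estimate it is within 1–2 mm.
- **Flag:** It does not appear to have moved, as what shows of it fits the outline taken at the start.
- **Not checked:** I did not check the loupe, jar and vial again in the last pictures. The arm was never sent near them, and no push reached its force limit unexpectedly.

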